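# Slide the test-jig cover onto its hidden pin and hold it pressed

## Robot

A 6-joint arm with a two-finger parallel gripper is mounted at the origin on the work surface. World frame = base frame: x ahead of the robot, y to its left, z up, the work surface at z = 0. Lengths are in m, angles in rad, forces in N, time in s.
With the tool pointing down it reaches from about 0.35 to 0.8 m from the base axis. Payload 7.3 kg.
Tool frame: the origin (TCP) lies between the finger pads; the fingertips stand 25 mm ahead of it and the grasp point (between the pads) lies 6 mm ahead of it (r.tip_extent is the distance from the TCP to the fingertips, in m); z points along the fingers, y is the direction in which the jaws open and shut (so a half turn about z gives the same grasp; the last joint's range is limited). The gripper opens to 85 mm and grips with 20 to 120 N. Pads are 22 mm wide; open, the fingers measure 114 mm over their backs; the gripper's body (76 mm by 85 mm) begins 54 mm behind the grasp point. The pads swing forward as they close: fully open they stand 13 mm farther back than shut.
Start: joints at [0.97, 0.342, 1.524, -0, 1.275, -0.146], TCP at [0.231, 0.472, 0.256] pointing down, gripper open.
Joint ranges: [-2.53, 2.53], [-0.77, 2.02], [0.04, 2.7], [-1, 4.14], [0.28, 2.66], [-3.11, 3.11]. Speed limits (rad/s): [2.57, 2.57, 3.14, 3.14, 3.14, 3.14].

## Interface

Orientations are given as a unit quaternion [x, y, z, w].
In Python, from workcell import r, command_gripper, optics gives the robot as it stands. The module is installed in compiled form; this text tells all that it offers. Calls block until the motion is done:
- r.reach(position, orientation): joint-space move of the TCP to a pose.
- r.move_straight(position, orientation=None, speed=0.15, max_force=None): straight line of the TCP; orientation=None keeps the orientation; speed is the mean speed in m/s. With max_force (N) it stops when the force on the tool has changed by that much, and returns True; else False.
- r.movej(angles): joint-space move.
- command_gripper(opening, force=None): finger opening in m; force is the grip in N (None keeps the last); returns when the fingers have stopped.
- r.hold(seconds).
- r.solve_ik(position, orientation): joint angles nearest the present ones, or None.
- r.read_state(): the state.
- optics.get_image(name): name is "scene" or "side" or "wrist"; returns (picture, depth): 420x560x3 uint8, red, green, blue; 420x560 float32, m along the optical axis (not along the pixel's ray), 0 where there is no reading.
- optics.camera_model(name): a dict with "K" (3x3 intrinsics, pixels), "R" (3x3) and "t" (3): a world point X has camera coordinates R X + t; the wrist camera has in their place "tool_from_camera" (4x4, takes a point from camera to tool coordinates, whose origin is the TCP and whose axes are the flange's). Camera axes: x right, y down, z forward; pixel columns grow to the right and rows downward; lengths in m; the calibration is good to about 2 mm. A picture is of the moment at which its call begins: read the wrist's pose just before it. camera_model takes no time and is no camera call.
A pose or a line that the arm cannot do raises r.PlanningError and nothing moves.
- r.finish_job(): hands the job in, once; it reports no verdict.
The state is a dict: "time_s": time; "joint_positions": joint angles; "dq": joint speeds; "tau": joint torques, N m; "eef_pos": TCP position; "eef_rot": TCP orientation; "contact_force": force on the tool from outside, world axes, zero at the start; "torque": the same for the moment, N m; "grip_width": finger opening in m.
Only numpy, scipy, OpenCV 4.12 (cv2) and the standard library are available. Lean on these libraries where they do the work, as an engineer would, in place of code of your own. Each camera call takes 0.05 s, during which the arm holds its last target. There are 200 camera calls.

## Task

Pick up the slotted cover by its ridge, slide it tongue first along the jig's rails under the hood, feeling for the hidden pin until the slot drops over it, then press the cover down fully home on the ledges so that the sprung board is pressed on its test contacts, and finish like that: still gripping the cover and holding it pressed down. Be gentle, the board cracks if the cover is forced (keep the push on the jig below 35 N), and leave the other things on the bench where they are.

Things in the scene. Friction and masses are not known exactly. Their poses are not given: they have to be found in the camera images.
- jig: Board test jig fixed to the bench: black base 240 x 110 x 12 mm; origin: centre of its underside, on the bench; z up, x = slide direction, towards the hood. Two rails along x, 78 mm apart inside, tops at z = 36 mm. Inside them two ledges (|y| = 28 to 39 mm, tops at z = 20 mm): the stops on which the cover ends, its underside then at z = 20 mm.
- hood_mouth (a point): Jig point x = 45, y = 0, z = 45 mm: middle of the open front of the closed metal hood at the jig's +x end. Hood: x = 45 to 120 mm, inside 78 mm wide to x = 114, roof underside z = 62, roof top z = 66 mm. Under it, unseen, a clamped round pin, 9 mm diameter, top at z = 32 mm, on the centre line y = 0, anywhere from x = 65 to 85 mm (differs each time).
- cover: Loose jig cover, 0.2 to 0.33 kg, flat on the bench, ridge up. Origin on its underside, z up, x towards the tongue. Aluminium plate 8 mm thick: main part x = -80 to 30 mm, 70 mm wide; tongue x = 30 to 84 mm, 44 mm wide, with a slot. Centre of mass near x = -10 mm. Underside above the bench: 32 mm riding on the pin's top, 25 mm dropped on the sprung bed, 20 mm pressed fully home.
- ridge (a point): Top centre of the cover's grip ridge, 36 mm above the underside, at cover x = -15 mm. Black plastic ridge along the cover's x: 50 mm long, 14 mm thick along y, standing 28 mm above the plate. Lightly gripped (50 N or less) it can pivot between the fingers when the tongue is pushed on the pin; 90 N does not harm it.
- slot (a point): Centre of the through slot in the cover's tongue, at the underside, cover x = 62 mm. The slot is 14 mm along x and 22 mm along y: it passes the pin when its centre is within 2.5 mm of the pin along x and 6 mm along y.
- bed (a joint): How far the sprung bed with the circuit board is pressed down, in m: 0 free, 0.005 with the cover fully home. Bed in the jig between the ledges, x = -93 to 23 mm, 50 mm wide, its top 25 mm above the bench when free. The spring pushes back with about 3.6 N at first and 9.6 N at 0.005 (1.2 N per mm).
- phone: Bystander: opened phone, 150 x 72 x 8 mm, lying flat; origin at its underside
- screwdriver: Bystander: yellow-handled screwdriver, 150 mm, lying; origin at its underside
- flux_jar: Bystander: glass jar with metal cap, 48 mm wide, 50 mm high, standing; origin at its underside
- cleaner: Bystander: white plastic bottle, 40 mm wide, 110 mm high, standing; origin at its underside
- screw_tray: Bystander: clear divided tray, 90 x 60 x 18 mm; origin at its underside
- brush: Bystander: brush, 160 mm, lying; origin at its underside

How it is judged:
On the way, in this order (a step that is already met when the one before it is completed fails the run):
1. the cover is lifted off the bench (height (world z) of cover above 0.03 m and contact force between the fingers and cover above 1 N), for 0.1 s.
2. the tongue is slid in under the hood, above the pin (x of slot in the frame of jig between 0.035 and 0.095 m and y of slot in the frame of jig between -0.02 and 0.02 m and z of slot in the frame of jig between 0.027 and 0.06 m), for 0.05 s.
At the end, for the whole second after the job is handed in: The cover lies over the pin, level, with its underside within about 1.8 mm of the ledges (20 mm above the bench), the bed pressed down at least 3.5 mm, the cover pushing on the jig with more than 5 N, and the fingers still on the cover, holding it there at rest (x of slot in the frame of jig between 0.061 and 0.089 m and y of slot in the frame of jig between -0.008 and 0.008 m and z of slot in the frame of jig below 0.022 m and z of cover in the frame of jig below 0.0218 m and angle between cover's own z axis and vertical below 0.05 rad and angle between the x axis of cover and the x axis of jig, either way round below 0.15 rad and value of joint bed above 0.0035 m and contact force between cover and jig above 5 N and contact force between the fingers and cover above 3 N and linear speed of cover below 0.02 m/s); the arm keeps its last pose, push and grip.
It fails at once if the cover was forced on the jig (over 35 N) (contact force between cover and jig above 35 N).
It fails at once if a bystander was moved by more than 30 mm (distance of any of phone, screwdriver, flux_jar, cleaner, screw_tray, brush from where it was at the start of the episode above 0.03 m).
It fails at once if a standing bystander was tipped (angle between any of flux_jar, cleaner's own z axis and vertical above 0.5 rad).
It also fails if it takes over 51 s, if anything falls off the work surface, if the arm or the gripper's body presses on something with over 40 N, if the wrist force passes 120 N, or if a joint passes its speed limit or range.

## Working session

There is one attempt and no reset: what is moved stays moved. The work goes in short steps, each a Python script; the robot and the scene stay as the last script left them, time stands still between calls to the robot, and variables do not carry over. Pictures are saved under pics/ and viewed, about 8 in all and at most 12, crops included, and the job is handed in when it is done.

```bash
mkdir -p pics; cat > h.py <<'E'
import numpy as np, cv2
from workcell import r, command_gripper, optics
def snap(n,f):
    s=r.read_state(); im,d=optics.get_image(n); cv2.imwrite('pics/'+f+'.png',im[:,:,::-1]); np.savez('pics/'+f+'.npz',im=im,d=d,p=s['eef_pos'],q=s['eef_rot'])
    return im,d
E
python3 - <<'E'
from h import *
for n in('scene','side'):
    im,d=snap(n,n+'0'); m=optics.camera_model(n); print(n,m['K'],m['R'],m['t'],-m['R'].T@m['t'])
print(r.read_state(),r.tip_extent,optics.camera_model('wrist'))
E
```

```text
scene [[421.69168878   0.         273.99804519]
 [  0.         421.69168878 211.49977244]
 [  0.           0.           1.        ]] [[-7.50990295e-01  6.60312749e-01  8.06163049e-04]
 [ 5.47110768e-01  6.22925473e-01 -5.59136533e-01]
 [-3.69707161e-01 -4.19465049e-01 -8.29075200e-01]] [ 0.43729891 -0.29945068  1.20989956] [0.93954846 0.40529199 0.83531137]
side [[506.93262137   0.         274.50250632]
 [  0.         506.93262137 214.62384483]
 [  0.           0.           1.        ]] [[ 0.98006579 -0.19843192  0.00978892]
 [-0.11812134 -0.62160832 -0.774371  ]
 [ 0.1597448   0.75777824 -0.63265609]] [-0.6031094   0.11786664  1.44222761] [ 0.37462109 -1.13929798  1.00961038]
{'time_s': 0.1, 'joint_positions': array([ 9.70015615e-01,  3.42658825e-01,  1.52490071e+00,  7.65970694e-06,
        1.27541282e+00, -1.45980062e-01]), 'dq': array([-0.00231248, -0.00126716, -0.00159436, -0.00050179,  0.00014743,
        0.00137015]), 'tau': array([ 1.56421429e-03, -4.34448230e+01, -2.46492165e+01, -1.38007408e-04,
        4.64675119e-03,  8.89971489e-06]), 'eef_pos': array([0.23041123, 0.471384  , 0.25569969]), 'eef_rot': array([ 2.25446574e-01,  9.74255288e-01, -6.40979879e-04, -2.55042776e-04]), 'contact_force': array([0.77100665, 0.65209173, 0.44329901]), 'torque': array([-0.01630077,  0.03584957,  0.00197597]), 'grip_width': 0.08496347157376866} 0.025 {'K': array([[370.62055873,   0.        , 275.85277233],
       [  0.        , 370.62055873, 206.2330493 ],
       [  0.        ,   0.        ,   1.        ]]), 'tool_from_camera': array([[-2.08153600e-04, -9.46186067e-01, -3.23623058e-01,
         8.40419749e-02],
       [ 9.99999845e-01, -3.64247018e-04,  4.21761928e-04,
         7.31731033e-04],
       [-5.16943994e-04, -3.23622920e-01,  9.46185996e-01,
        -1.17321372e-01],
       [ 0.00000000e+00,  0.00000000e+00,  0.00000000e+00,
         1.00000000e+00]])}
```

View pics/scene0.png

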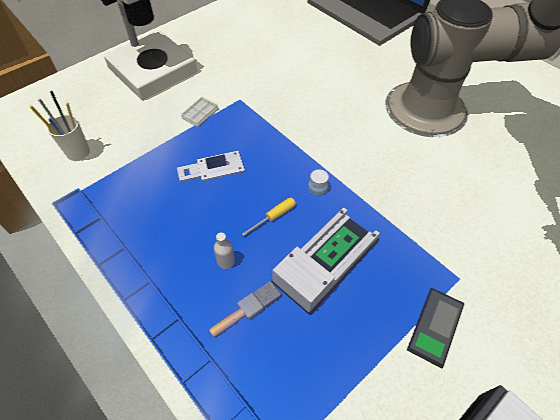

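View pics/side0.png

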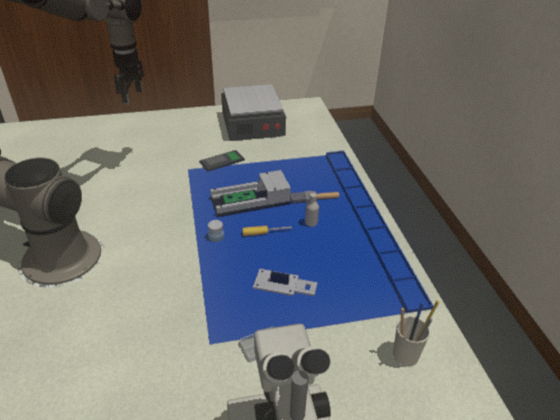

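The scene view shows the cover at about (210,165) with its tongue to the left. The jig is at (325,260) with the hood at its lower-left end, and the jar, screwdriver and bottle lie between them. Next I'll get coarse poses from the colour mask and depth.

```bash
cat >> h.py <<'E'
def cloud(f,n):
    z=np.load('pics/'+f+'.npz'); m=optics.camera_model(n); d=z['d']; K=m['K']
    v,u=np.mgrid[:420,:560]; P=np.stack([(u-K[0,2])/K[0,0]*d,(v-K[1,2])/K[1,1]*d,d],-1)
    if n=='wrist':
        from scipy.spatial.transform import Rotation as R
        T=m['tool_from_camera']; Rt=R.from_quat(z['q']).as_matrix()
        W=(P@T[:3,:3].T+T[:3,3])@Rt.T+z['p']
    else: W=(P-m['t'])@m['R']
    W[d<=0]=np.nan
    return z['im'],W
E
python3 - <<'E'
from h import *
for n,rc,rj in(('scene',(150,145,250,190),(270,200,385,315)),('side',(245,262,325,300),(205,165,300,215))):
    im,W=cloud(n+'0',n); hsv=cv2.cvtColor(im,cv2.COLOR_RGB2HSV)
    blue=(hsv[...,0]>100)&(hsv[...,0]<130)&(hsv[...,1]>150)
    print(n,'mat z',np.nanmedian(W[...,2][blue]))
    for nm,(a,b,c,e) in (('cover',rc),('jig',rj)):
        M=np.zeros(blue.shape,bool); M[b:e,a:c]=True
        for lo,hi in ((.004,.016),(.025,.045),(.06,.075)):
            Q=W[M&(W[...,2]>lo)&(W[...,2]<hi)]
            if len(Q)<15: continue
            print(nm,lo,len(Q),Q.mean(0).round(4),'z',np.median(Q[:,2]).round(4),cv2.minAreaRect(Q[:,:2].astype(np.float32)*1000))
E
```

```text
scene mat z 0.00019242824035753544
cover 0.004 1001 [ 0.5999 -0.2197  0.0072] z 0.0071 ((623.5829467773438, -241.6838836669922), (133.32730102539062, 240.12579345703125), 49.7978401184082)
cover 0.025 134 [ 0.5892 -0.2174  0.0329] z 0.0339 ((588.7691040039062, -218.16317749023438), (18.175701141357422, 48.45513916015625), 67.38545989990234)
jig 0.004 804 [0.5685 0.1651 0.0111] z 0.0111 ((556.8407592773438, 141.23239135742188), (286.5097351074219, 242.5153045654297), 48.973819732666016)
jig 0.025 1348 [0.5566 0.1573 0.0322] z 0.0335 ((574.32421875, 98.28811645507812), (241.87303161621094, 220.69302368164062), 5.558650016784668)
jig 0.06 1769 [0.6521 0.1669 0.065 ] z 0.0651 ((650.616455078125, 165.35284423828125), (76.58220672607422, 102.22885131835938), 5.627827167510986)
side mat z 0.0006008835572671542
cover 0.004 928 [ 0.5922 -0.2283  0.0076] z 0.0074 ((600.3533935546875, -214.64195251464844), (136.68795776367188, 212.50436401367188), 79.87472534179688)
cover 0.025 121 [ 0.5827 -0.222   0.0331] z 0.0337 ((583.89794921875, -220.7284393310547), (20.45859146118164, 49.546630859375), 62.441200256347656)
jig 0.004 651 [0.5613 0.1692 0.0098] z 0.01 ((579.685302734375, 217.7308349609375), (288.8033447265625, 319.25457763671875), 82.10548400878906)
jig 0.025 730 [0.5488 0.1462 0.0318] z 0.0318 ((563.803466796875, 156.06597900390625), (238.3309783935547, 113.76850128173828), 5.139518737792969)
jig 0.06 464 [0.6468 0.1602 0.065 ] z 0.0649 ((646.88037109375, 163.86395263671875), (76.85015869140625, 110.93274688720703), 5.85097074508667)
```

```bash
cat >> h.py <<'E'
def down(yaw): # tool x opposite to part x
    f=yaw+np.pi; return np.array([np.cos(f/2),np.sin(f/2),0,0])
E
python3 - <<'E'
from h import *
r.reach([.57,.155,.26],down(np.radians(5.7))); snap('wrist','wj')
r.reach([.586,-.22,.22],down(np.radians(-24))); snap('wrist','wc')
print(r.read_state()['time_s'],r.read_state()['joint_positions'])
a=cv2.imread('pics/wj.png');b=cv2.imread('pics/wc.png')
cv2.imwrite('pics/w.png',cv2.resize(np.vstack([a,b]),None,fx=.71,fy=.71))
for f in('wj','wc'):
    im,W=cloud(f,'wrist'); print(f,np.nanmin(W.reshape(-1,3),0),np.nanmax(W.reshape(-1,3),0))
    for lo,hi in ((.006,.0105),(.018,.023),(.024,.027),(.030,.0343),(.034,.038),(.063,.069)):
        M=((W[...,2]>lo)&(W[...,2]<hi)).astype(np.uint8); n,l,s,_=cv2.connectedComponentsWithStats(M)
        for i in range(1,n):
            if s[i,4]>400:
                Q=W[l==i]; print(lo,s[i],np.median(Q,0).round(4),cv2.minAreaRect(Q[:,:2].astype(np.float32)*1000))
E
```

```text
3.3083 [-4.79195845e-01  5.55345596e-01  1.28024115e+00  3.36236770e-04
  1.30565098e+00 -1.63337617e+00]
wj [ 0.39246654 -0.16190995 -0.00301918] [0.92205217 0.53902607 0.32035218]
0.006 [ 497   43   63  163 8908] [0.5016 0.3997 0.0084] ((508.0499572753906, 401.8110656738281), (149.94972229003906, 58.24824523925781), 19.170677185058594)
0.018 [ 236   37   16  189 2242] [0.5317 0.1224 0.0199] ((542.6116333007812, 123.39825439453125), (178.99029541015625, 11.450662612915039), 5.400721073150635)
0.018 [ 306   36   19  190 2277] [0.5252 0.1893 0.0199] ((535.5977783203125, 190.0994110107422), (179.32545471191406, 11.569038391113281), 5.639593124389648)
0.018 [109  98  15  79 516] [0.5544 0.0041 0.0208] ((554.628173828125, 2.247377872467041), (11.987020492553711, 74.4054946899414), 89.79361724853516)
0.018 [ 219  312   39   81 1400] [0.7682 0.1292 0.0197] ((796.0162963867188, 128.53858947753906), (40.48659896850586, 116.9627914428711), 84.53406524658203)
0.024 [ 252   67   56  124 6051] [0.5281 0.1558 0.0252] ((531.9812622070312, 156.10110473632812), (114.4653091430664, 49.97457504272461)
[... 653 characters left out ...]
97514 -0.58792437 -0.00320819] [0.91594465 0.04998994 0.2806924 ]
0.006 [  237   101    82   171 10117] [ 0.5819 -0.2183  0.0079] ((601.32958984375, -224.31752014160156), (70.0938491821289, 164.584716796875), 65.07779693603516)
0.018 [483   0  30  88 813] [ 0.5565 -0.0145  0.0208] ((557.3873901367188, -13.48054027557373), (70.2112045288086, 9.362445831298828), 0.22119547426700592)
0.024 [ 496    0   28   86 1111] [ 0.5536 -0.0058  0.025 ] ((558.8926391601562, -5.6977996826171875), (15.409101486206055, 65.1234130859375), 85.9720458984375)
0.034 [268 153  18  58 928] [ 0.5846 -0.2166  0.0358] ((585.3715209960938, -216.90322875976562), (13.988546371459961, 49.70574951171875), 65.05750274658203)
```

View pics/w.png

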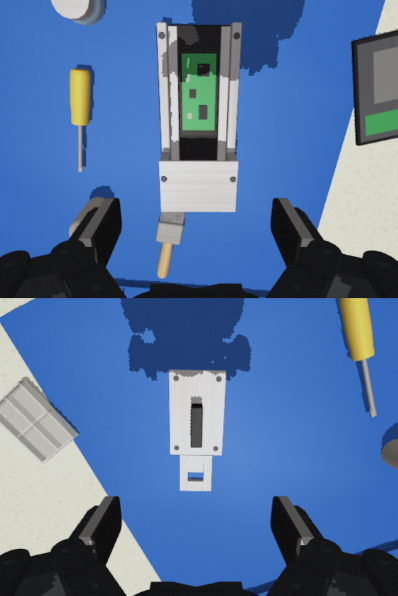

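The wrist view shows the jig's hood, rails and green board clearly (upper half), and the cover with its tongue and slot down-image at (196,470) in the lower half.

The measured sizes match those given:
- Hood 76x102 mm, bed 114x50 mm.
- Ridge top at z 35.8 mm, cover 164 mm long.

The poses from this view:
- Cover yaw -24.9°, ridge at (0.5854, -0.2169).
- Jig origin (0.5667, 0.1594), yaw 5.5°. The hood, bed and rails agree on this within 0.3 mm.

Next is the grasp and lift, with a check of the cover in tool coordinates.

```bash
cat >> h.py <<'E'
from scipy.spatial.transform import Rotation as Rot
JY=np.radians(5.5); JO=np.array([.5667,.1594]); JX=np.array([np.cos(JY),np.sin(JY)]); JYv=np.array([-JX[1],JX[0]])
def heldcheck(f):
    """cover in tool frame (part axes: tool -x = cover x)"""
    snap('wrist',f); z=np.load('pics/'+f+'.npz'); im,W=cloud(f,'wrist')
    T=(W-z['p'])@Rot.from_quat(z['q']).as_matrix()
    M=(T[...,2]>.018)&(T[...,2]<.040)&(abs(T[...,1])<.04)&(T[...,0]<.075)&(T[...,0]>-.11)
    n,l,s,_=cv2.connectedComponentsWithStats(M.astype(np.uint8)); i=1+s[1:,4].argmax(); Q=T[l==i]
    A=np.c_[Q[:,:2],np.ones(len(Q))]; c=np.linalg.lstsq(A,Q[:,2],rcond=None)[0]
    print('plate n',len(Q),'plane',c.round(4),'x',np.percentile(Q[:,0],[.2,99.8]).round(4),cv2.minAreaRect(Q[:,:2].astype(np.float32)*1000))
    tg=Q[Q[:,0]<-.05]; print('tongue y',tg[:,1].min().round(4),tg[:,1].max().round(4),'z',np.median(tg[:,2]).round(4))
E
python3 - <<'E'
from h import *
q=down(np.radians(-24.95)); p=np.array([.5854,-.2169])
command_gripper(.05)
r.reach([*p,.09],q)
print('stop',r.move_straight([*p,.037],speed=.06,max_force=8), r.read_state()['eef_pos'])
command_gripper(0.0,90); print(r.read_state()['grip_width'],r.read_state()['contact_force'])
r.move_straight([*p,.22],speed=.15); r.hold(.2)
s=r.read_state(); print(s['time_s'],s['eef_pos'],s['grip_width'],s['contact_force'],s['torque'])
heldcheck('held')
E
```

```text
stop False [ 0.58568071 -0.21702738  0.03736789]
0.01187862558574094 [-0.81897338  0.6854535   4.84724918]
7.3583 [ 0.58518004 -0.21680674  0.21921381] 0.012330221623150556 [ 0.71837418  0.57276364 -1.97370906] [0.05339395 0.0240347  0.05298067]
plate n 24739 plane [ 0.0061 -0.0006  0.0295] x [-0.0247  0.0652] ((18.909801483154297, 0.6562957763671875), (70.23080444335938, 92.91251373291016), 89.94749450683594)Traceback (most recent call last):
  File "<stdin>", line 9, in <module>
  File "h.py", line 28, in heldcheck
    tg=Q[Q[:,0]<-.05]; print('tongue y',tg[:,1].min().round(4),tg[:,1].max().round(4),'z',np.median(tg[:,2]).round(4))
                                        ~~~~~~~~~~~^^
    return umr_minimum(a, axis, None, out, keepdims, initial, where)
ValueError: zero-size array to reduction operation minimum which has no identity
```

View pics/held.png

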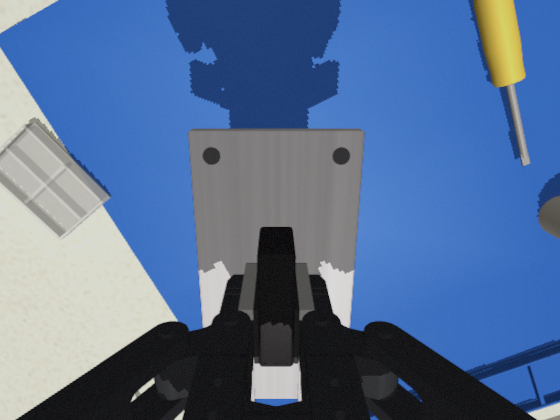

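The held view shows the plate level (slope 0.006 rad). Its rear edge is at TCP +65.2 mm, so the grip is on the ridge centre, and the underside is 37.5 mm below the TCP. Next I move to the jig and slide in at underside 38 mm.

```bash
cat >> h.py <<'E'
def tcp(sx,u): return np.array([*(JO+JX*(sx-.077)),u+.0375])
QJ=down(JY)
def st(t=''):
    s=r.read_state(); e=s['eef_pos']; d=e[:2]-JO
    print(t,'t%.2f slotx %.4f y %.4f under %.4f'%(s['time_s'],d@JX+.077,d@JYv,e[2]-.0375),'F',s['contact_force'].round(1),'M',s['torque'].round(2))
    return s
E
python3 - <<'E'
from h import *
r.reach(tcp(.010,.18),QJ); st()
r.move_straight(tcp(.010,.038),QJ,speed=.12,max_force=8); st('low')
print(r.move_straight(tcp(.045,.038),QJ,speed=.08,max_force=8)); st('in')
print(r.move_straight(tcp(.0615,.038),QJ,speed=.06,max_force=8)); r.hold(.2); st('in2')
snap('side','in'); im=cv2.imread('pics/in.png'); cv2.imwrite('pics/inc.png',cv2.resize(im[130:240,170:340],None,fx=4,fy=4))
E
```

```text
t8.82 slotx 0.0106 y -0.0009 under 0.1801 F [-0.1  0.1 -3.1] M [-0.05  0.02  0.01]
low t10.16 slotx 0.0105 y 0.0000 under 0.0387 F [-0.4  0.6 -3.1] M [ 0.03 -0.02 -0.  ]
False
in t10.75 slotx 0.0445 y 0.0000 under 0.0379 F [-0.3 -0.1 -2.8] M [ 0.01 -0.   -0.01]
False
in2 t11.38 slotx 0.0611 y 0.0000 under 0.0379 F [-0.6 -0.6 -2.1] M [-0.03  0.04  0.02]
```

View pics/inc.png

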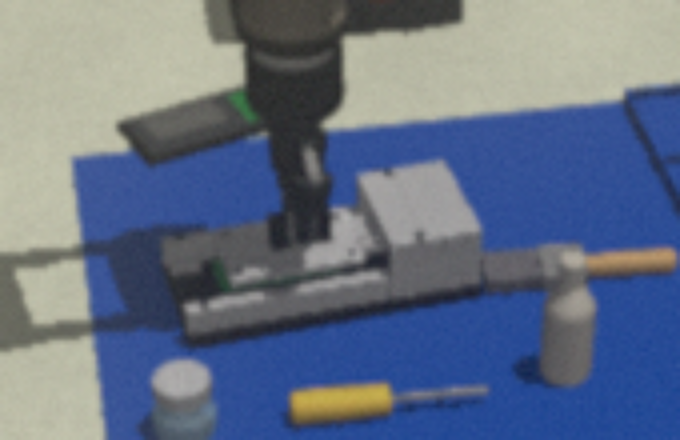

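The cover's tongue is under the hood (crop near (370,240)), between the rails and clear of everything. Now I'll probe for the pin in 2 mm steps.

```bash
python3 - <<'E'
from h import *
for k in range(13):
    x=.0625+.002*k
    r.move_straight(tcp(x,.0345),QJ,speed=.05)
    hit=r.move_straight(tcp(x,.0283),QJ,speed=.02,max_force=4)
    st('HIT' if hit else 'drop')
    if not hit: break
E
```

```text
HIT t11.95 slotx 0.0627 y 0.0001 under 0.0309 F [-1.6 -0.1  5.1] M [ 0.01 -0.32  0.01]
HIT t12.47 slotx 0.0644 y -0.0000 under 0.0311 F [-1.  -0.4  5.1] M [ 0.04 -0.34  0.01]
HIT t12.97 slotx 0.0664 y 0.0000 under 0.0311 F [-2.1  0.7  5.6] M [-0.05 -0.32 -0.07]
HIT t13.48 slotx 0.0683 y -0.0000 under 0.0310 F [-1.4  0.3  4.1] M [-0.   -0.37 -0.03]
HIT t14.00 slotx 0.0707 y -0.0000 under 0.0302 F [ 3.6  0.1 -2.1] M [ 0.07 -0.84 -0.01]
drop t14.71 slotx 0.0723 y 0.0000 under 0.0280 F [-0.3  0.3 -3.4] M [-0.03 -0.04  0.06]
```

The slot drops at x ≈ 72.3 mm, with its edge contact at 70.7 mm. I'll advance about 1.3 mm to centre on the pin, then press.

```bash
python3 - <<'E'
from h import *
print(r.move_straight(tcp(.0735,.0283),QJ,speed=.02,max_force=4)); st('ctr')
print(r.move_straight(tcp(.0735,.0225),QJ,speed=.02,max_force=12)); st('bed')
r.hold(.2); st('bed')
try: heldcheck('bed')
except Exception as e: print(e)
E
```

```text
False
ctr t14.96 slotx 0.0737 y -0.0000 under 0.0284 F [ 1.2 -0.  -2.1] M [-0.04 -0.   -0.  ]
False
bed t15.40 slotx 0.0739 y -0.0000 under 0.0230 F [ 0.3 -0.2  2.5] M [0.05 0.1  0.04]
bed t15.60 slotx 0.0739 y 0.0000 under 0.0229 F [0.7 1.2 2.9] M [ 0.01 -0.06 -0.01]
plate n 33447 plane [0.0401 0.0031 0.0292] x [-0.0291  0.0749] ((19.912334442138672, -0.00054931640625), (110.1730728149414, 79.99324035644531), 0.0010943118249997497)
zero-size array to reduction operation minimum which has no identity
```

```bash
cat >> h.py <<'E'
def tilt(f,new=True):
    if new: snap('wrist',f)
    z=np.load('pics/'+f+'.npz'); im,W=cloud(f,'wrist'); R=Rot.from_quat(z['q']).as_matrix(); T=(W-z['p'])@R
    M=(abs(T[...,2]-.0295)<.006)&(abs(T[...,1])<.032)&(abs(T[...,1])>.012)&(T[...,0]>-.02)&(T[...,0]<.063)
    Q=T[M]
    for _ in range(3):
        c=np.linalg.lstsq(np.c_[Q[:,:2],np.ones(len(Q))],Q[:,2],rcond=None)[0]; e=Q[:,2]-np.c_[Q[:,:2],np.ones(len(Q))]@c; Q=Q[abs(e)<.0015]
    # centre of plate in world: cover origin at tool x=-.015
    nx=R@np.array([-c[0],-c[1],1]); o=R@np.array([-.015,0,c[2]-.015*c[0]])+z['p']; s=R@np.array([-.077,0,c[2]-.077*c[0]])+z['p']
    print('n',len(Q),'tool plane',c.round(4),'world tilt',(np.hypot(*nx[:2])).round(4),'underside origin z %.4f slot z %.4f'%(o[2]-.008,s[2]-.008))
E
python3 - <<'E'
from h import *
tilt('held',False); tilt('bed',False)
E
```

```text
n 14421 tool plane [-0.0008 -0.0003  0.0298] world tilt 0.0023 underside origin z 0.1813 slot z 0.1812
n 14430 tool plane [-0.002   0.0002  0.0298] world tilt 0.0009 underside origin z 0.0226 slot z 0.0225
```

The cover is level, the slot is over the pin, and it is resting on the bed. Now the slow final press.

```bash
python3 - <<'E'
from h import *
for u in (.0215,.0207,.0202,.0198,.0194,.0190):
    hit=r.move_straight(tcp(.0737,u),QJ,speed=.01,max_force=10); r.hold(.15); s=st(str(hit))
    if hit or s['contact_force'][2]>13: break
r.hold(.5); st('rest'); tilt('home'); print(r.read_state()['grip_width'])
snap('side','fin'); im=cv2.imread('pics/fin.png'); cv2.imwrite('pics/finc.png',cv2.resize(im[130:240,170:340],None,fx=4,fy=4))
E
```

```text
False t16.05 slotx 0.0739 y -0.0000 under 0.0217 F [1.7 0.5 3.5] M [ 0.07 -0.04  0.01]
False t16.45 slotx 0.0739 y 0.0000 under 0.0209 F [-0.3  0.6  5.3] M [ 0.01  0.03 -0.04]
False t16.85 slotx 0.0739 y 0.0000 under 0.0204 F [1.1 0.9 5.7] M [ 0.07 -0.01  0.01]
False t17.25 slotx 0.0739 y 0.0000 under 0.0202 F [1.  0.6 6.2] M [ 0.05  0.07 -0.04]
False t17.65 slotx 0.0739 y 0.0000 under 0.0202 F [-1.5  0.3 10.6] M [0.01 0.19 0.01]
False t18.05 slotx 0.0739 y 0.0000 under 0.0201 F [-2.5 -0.8 12.3] M [-0.06  0.37 -0.02]
rest t18.55 slotx 0.0739 y 0.0000 under 0.0201 F [-1.6 -0.2 12.4] M [-0.08  0.39  0.01]
n 14448 tool plane [-0.0019 -0.0001  0.0298] world tilt 0.001 underside origin z 0.0198 slot z 0.0198
0.012172112909348106
```

View pics/finc.png

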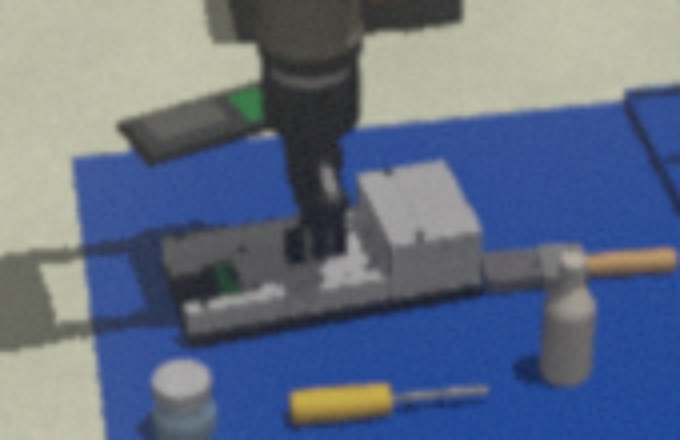

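The cover sits down between the rails on the ledges: z stopped at 20 mm while the force rose to about 15 N net. The bystanders have not moved. I'm handing it in.

```bash
python3 -c "
from h import *
r.finish_job(); st('end')"
```

```text
the job is handed in; nothing more can be done
the job is handed in; nothing more can be done
```

The cover is pressed fully home on the ledges over the pin. I handed the job in at about 19 s with the gripper still holding it down at 90 N. The interface gives no verdict.

- **Approach:** I gripped the cover by its ridge, slid it tongue first under the hood with its underside at 38 mm, and probed down in 2 mm steps. It rested on the pin at slot x = 62.7 to 68.3 mm, caught the slot's edge at 70.7 mm, and dropped at 72.3 mm. I centred it at about 73.9 mm and pressed down slowly.
- **Last checks:** The underside was at 19.8 mm by the wrist depth image and 20.1 mm from the arm's position. The tilt was 0.001 rad.
- **Forces:** The net push on the jig was about 15 N at the end. The readings I took while probing and pressing stayed well below 35 N, but I did not record peaks between them.
- **Bystanders:** The phone, jar, screwdriver, cleaner and brush looked unmoved in the last side view. The screw tray was outside that crop, so I did not re-check it.
- **Not checked:** The bed travel could only be inferred, from the cover's height on the ledges (about 5 mm). My state reading after the hand-in was refused, so there are no figures for the final second.

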